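# Move a hanging board carrier over the end stops onto the test rail

### The job

Take the first carrier on the waiting rail, the one nearest the rail's free end, by its black grip, lift it over the end stop and thread it onto the test rail beside it. Slide it along the test rail to the locating cradle and set it down level in the cradle's pocket, then let go. The boards are bare and the rails are only clamped, so feel your way and do not bump or force the carrier against either rail, and leave the other two hanging carriers where they are.

Things in the scene. Friction and masses are not known exactly. Their poses are not given: they have to be found in the camera images.
- carrier: Hanging board carrier to move, 0.26-0.38 kg, nearest the waiting rail's free end (40-110 mm from it). Steel yoke astride the bar, frame with circuit board 130 mm wide (x), 14 mm thick (y) hung below. Origin: centre of the underside of the yoke's top plate, which rests on the bar. z up, y along the bar, x across. Plate 30 mm along y, 26 along x, 5 thick; its legs are 18 mm apart inside.
- carrier_grip (a point): Centre of the carrier's black plastic grip, 28 mm above the carrier's origin, same axes. The grip is 20 mm across the bar (x), 26 mm along it (y) and 34 mm tall, standing free on top of the yoke. Take it from above with the fingers closing across the bar.
- carrier_frame (a point): Middle of the top edge of the carrier's frame, 44 mm below the carrier's origin, same axes. It closes the yoke below the bar, so the carrier cannot be lifted off sideways or upwards: it leaves a bar only along it, over the free end. The frame's bottom edge is 108 mm lower.
- waiting_rail: Fixed stand: black base plate 150 x 280 x 10 mm, post at its +y end, and a flat steel bar 10 mm wide (x), 16 mm tall, top face 215 mm above the bench, running along y to a free end at y = -110 mm. Origin: on the bench under the middle of the bar.
- waiting_end (a point): Tip of the waiting rail's bar, centre of its top face; axes as waiting_rail (+y goes back along the bar to the post). The last 8 mm carry the end stop, an upturned lug 12 mm high, 10 mm wide. A carrier raised 12 to 28 mm from its rest on the bar clears the lug above and the bar's underside below.
- test_rail: Fixed stand like the waiting rail; base plate 150 x 340 x 10 mm, post at its -y end; bar (10 mm wide, 16 mm tall, top face at 215 mm) along y to a free end at y = +140 mm, which faces the waiting rail's free end 100 to 200 mm off along y and up to 140 mm aside in x. Origin: on the bench under the middle of the bar. Each stand is turned by up to 9 degrees.
- test_end (a point): Tip of the test rail's bar, centre of its top face; axes as test_rail (-y goes along the bar to the post). The last 8 mm carry an end stop lug 12 mm high, 10 mm wide, as on the waiting rail, with the same 12 to 28 mm of lift to pass it.
- cradle_zone (a point): Point on the test bar's top face 105 mm in from test_end, same axes. A rigid dark steel cradle, 10 mm wide, is clamped with its front face within 45 mm of here, not reported: feel for it, under 30 N. Along -y from its front: lug 5 mm long, top 10 mm above the bar; pocket 34 mm long, floor 4 mm above the bar; back wall 8 mm, top 24 mm above; clamp block 20 mm long, 30 wide.
- parked_carrier: Second carrier on the waiting rail, 160-180 mm from its free end, near the post. Same build, size, origin and axes as the carrier to be moved; loose, to be left hanging where it is.
- finished_carrier: A carrier already on the test rail, behind the cradle, 235-240 mm from the free end. Same build, size, origin and axes as the carrier to be moved; loose, to be left hanging where it is.
Not all that is in view belongs to the job. Leave any orange look-alike of the carrier alone.

How it is judged:
By the outcome, as a careful person would: the job done as asked, in the order asked, and still so for the second after the job is handed in, with the robot touching nothing.
It also fails if it takes over 61 s, if anything falls off the work surface, if the arm or the gripper's body presses on something with over 40 N, if the wrist force passes 120 N, or if a joint passes its speed limit or range.

### The arm

A 6-joint arm with a two-finger parallel gripper is mounted at the origin on the work surface. World frame = base frame: x ahead of the robot, y to its left, z up, the work surface at z = 0. Lengths are in m, angles in rad, forces in N, time in s.
With the tool pointing down it reaches from about 0.25 to 0.725 m from the base axis. Payload 4 kg.
Tool frame: the origin (TCP) lies midway between the tips of the shut fingers; the grasp point (between the pads) lies 19 mm behind it (bot.grip_point_offset is the distance from the TCP to the grasp point, in m); z points along the fingers, y is the line along which they close (so a half turn about z gives the same grasp; the last joint's range is limited). The gripper opens to 85 mm and grips with 20 to 120 N. Pads are 22 mm wide; open, the fingers measure 114 mm over their backs; the gripper's body (76 mm by 85 mm) begins 54 mm behind the grasp point. The pads swing forward as they close: fully open they stand 13 mm farther back than shut.
Start: joints at [1.173, 0.241, 0.005, 1.335, 0, 1.571], TCP at [0.194, 0.461, 0.231] pointing down, gripper open.
Joint ranges: [-2.72, 2.72], [-1.05, 1.87], [-1.09, 1.28], [-1.99, 2.15], [-1.42, 1.44], [-3.14, 3.14]. Speed limits (rad/s): [2.79, 2.79, 3.14, 3.14, 3.14, 3.14].

### API

Orientations are given as a unit quaternion [x, y, z, w].
In Python, from workcell import bot gives the robot as it stands.
- The arm moves only by the tool step_arm, never from a script. Its argument "targets" is text: rows parted by semicolons, each of 7 numbers parted by spaces: the opening, from -1 (shut) to 1 (fully open), so that 0 is half open, then the shift along the world's x, y, z normalised to -1 to 1, where 1 is 0.5 m, then the turn, a rotation vector about the world's x, y, z normalised to -1 to 1, where 1 is pi/4 rad. In form: gripper x y z wx wy wz; .... A call has 1 to 10 rows; each row is the pose to reach, as a shift and turn from the pose commanded when the call began; what a row does not reach only later rows make up. A row lasts 1/12 s, in which the tool goes at most 41.7 mm and 7.16 degrees, less where a joint would pass 70% of its speed; a pose out of reach is approached as far as the arm can. A call with a number of a shift or a turn outside -1 to 1 is refused whole. A call with a gripper value outside its range is refused whole. The fingers move at their own pace and stop on an object; the grip force is fixed at half the most. Time passes only in rows, so rows that repeat a pose let the fingers close. It gives the time, the measured TCP pose, the force, the opening and the grip force at its end, in the units of the state.
- bot.get_obs(): the state, without advancing time (a new reading comes with each control period).
- bot.camera(name): name is "side" or "top" or "wrist"; returns the picture (400x640x3 uint8, red, green, blue); there is no depth.
- bot.camera_info(name): a dict with "vertical_fov" (degrees; the focal length in pixels is half the picture's height over the tangent of half this angle, whatever the lens; pixels are square), "cx", "cy" (the principal point, pixels), "D" ([k1, k2, p1, p2, k3] as OpenCV has them; the pictures are not rectified), "pose" (4x4, takes a point from camera to world coordinates). Camera axes: x right, y up, looking along -z (the intrinsics and any distortion apply to the point x, -y, -z); pixel columns grow to the right and rows downward; lengths in m; the calibration is good to about 2 mm. A picture is of the moment at which its call begins: read the wrist's pose just before it. camera_info takes no time and is no camera call; for the wrist camera it gives the pose at the moment of the call.
- bot.job_done(): hands the job in; it is judged then, once.
The state is a dict: "clock": time; "joint_pos": joint angles; "joint_vel": joint speeds; "tau": joint torques, N m; "eef_pos": TCP position; "tool_rot": TCP orientation; "ft_force": force on the tool from outside, world axes, zero at the start; "ft_torque": the same for the moment, N m; "grip_width": finger opening in m; "grasp_force": force on a finger pad.
Only numpy, scipy, OpenCV 4.12 (cv2) and the standard library are available. Lean on these libraries where they do the work, as an engineer would, in place of code of your own. Each camera call takes 0.05 s, during which the arm holds its last target. There are 200 camera calls.

## Working session

There is one attempt and no reset: what is moved stays moved. The work goes in short steps, Python scripts to look and compute and a tool call to move; the robot and the scene stay as the last step left them, time stands still between calls to the robot, and variables do not carry over. Pictures are saved under pics/ and viewed, at most 10 in all, crops included, and the job is handed in when it is done.

Besides the shell and the picture viewer there is one more tool, called after "Call:" as name(argument=value, ...) on one line, values as JSON. step_arm: Moves the arm, as the interface text tells. Scaled input: -1 to 1 covers 0.5 m each way for a shift and pi/4 rad each way for a turn. Its arguments: {"type":"object","properties":{"targets":{"type":"string"}},"required":["targets"]}

```bash
mkdir -p pics
cat > h.py <<'E'
import numpy as np, cv2
from workcell import bot
def K(n):
    c=bot.camera_info(n); f=200/np.tan(np.radians(c["vertical_fov"])/2)
    return np.array([[f,0,c["cx"]],[0,f,c["cy"]],[0,0,1.]]),np.array(c["D"],float),np.array(c["pose"])
def ray(n,uv):
    k,D,P=K(n); p=cv2.undistortPoints(np.array([[uv]],float),k,D)[0,0]
    return P[:3,3],P[:3,:3]@np.array([p[0],-p[1],-1])
def atz(n,uv,z):
    o,d=ray(n,uv); return o+d*(z-o[2])/d[2]
def proj(n,X):
    k,D,P=K(n); X=np.atleast_2d(X); q=(X-P[:3,3])@P[:3,:3]; q=q*[1,-1,-1]
    return cv2.projectPoints(q,np.zeros(3),np.zeros(3),k,D)[0][:,0]
def tri(a,uva,b,uvb):
    o1,d1=ray(a,uva);o2,d2=ray(b,uvb)
    s=np.linalg.lstsq(np.c_[d1,-d2],o2-o1,rcond=None)[0]
    p,q=o1+s[0]*d1,o2+s[1]*d2
    return (p+q)/2,np.linalg.norm(p-q)
def snap(n,name):
    im=bot.camera(n)[:,:,::-1]; cv2.imwrite(f"pics/{name}.png",im); return im
E
python3 - <<'E'
from h import *
for n in("side","top","wrist"):
    im=snap(n,n+"0"); k,D,P=K(n); print(n,k[0,0],k[:2,2],D,P.round(3).tolist())
o=bot.get_obs();print(o)
a=cv2.imread("pics/top0.png");b=cv2.imread("pics/side0.png")
E
```

```text
side 506.7011171350001 [326.22327833 198.87966329] [-0.00805329  0.          0.          0.          0.        ] [[-0.989, 0.072, -0.128, 0.283], [-0.146, -0.588, 0.796, 1.247], [-0.019, 0.806, 0.592, 1.004], [0.0, 0.0, 0.0, 1.0]]
top 491.00463324509 [316.53971884 206.06813223] [-0.13053127  0.          0.          0.          0.        ] [[0.003, 0.992, -0.127, 0.295], [-1.0, 0.002, -0.001, 0.104], [-0.0, 0.127, 0.992, 1.729], [0.0, 0.0, 0.0, 1.0]]
wrist 327.35656785059854 [318.10743539 202.77305705] [0.00552573 0.         0.         0.         0.        ] [[0.387, -0.884, -0.261, 0.127], [0.922, 0.371, 0.112, 0.488], [-0.003, -0.285, 0.959, 0.372], [0.0, 0.0, 0.0, 1.0]]
{'clock': 0.15, 'joint_pos': array([1.17302115e+00, 2.41262890e-01, 4.03248574e-03, 1.33520839e+00,
       1.61515327e-05, 1.57080002e+00]), 'joint_vel': array([ 0.00119481, -0.00218757,  0.00458225,  0.00042959,  0.00182361,
       -0.00123198]), 'tau': array([-3.80271640e-04, -3.72636688e+01,  2.52637857e+01,  1.23648142e-02,
       -4.86793147e-05,  9.87525198e-06]), 'eef_pos': array([0.19349229, 0.46051873, 0.23060554]), 'tool_rot': array([ 1.97580719e-01,  9.80286277e-01, -8.03450086e-04, -1.70173727e-04]), 'ft_force': array([ 0.39032685, -0.72913574,  0.33108119]), 'ft_torque': array([0.02948136, 0.02612948, 0.02971535]), 'grasp_force': 0.0, 'grip_width': 0.08535468430274806}
```

View pics/top0.png

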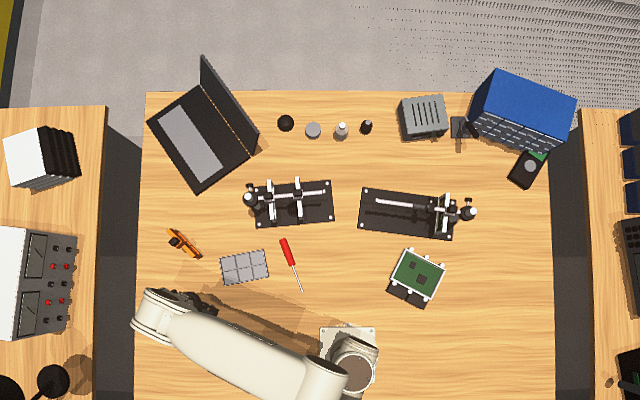

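View pics/side0.png

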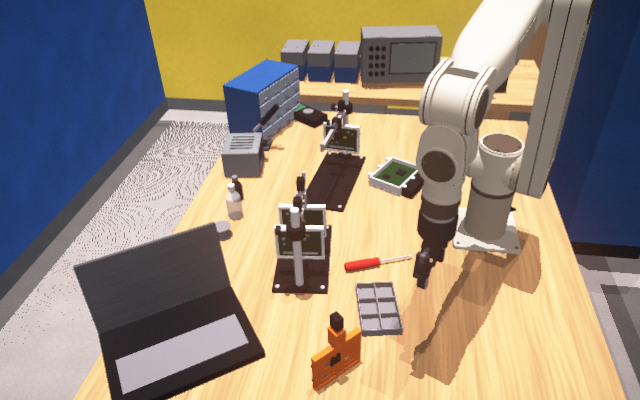

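Top view: the waiting rail has carriers near (297,188) and (270,198) with its free end near (325,192). The test rail's free end is near (376,202), with the finished carrier near (443,212). An orange look-alike stands at (185,243), and there is a lying board at (418,265). By the description, the carrier nearest the free end is (297,188). I'll check it in a close crop.

Run:
```python
import cv2
a=cv2.imread("pics/top0.png")[165:245,235:345]
b=cv2.imread("pics/top0.png")[175:255,350:480]
cv2.imwrite("pics/c1.png",cv2.resize(a,None,fx=7,fy=7,interpolation=cv2.INTER_CUBIC))
cv2.imwrite("pics/c2.png",cv2.resize(b,None,fx=6,fy=6,interpolation=cv2.INTER_CUBIC))
```

```text
(no output)
```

View pics/c1.png

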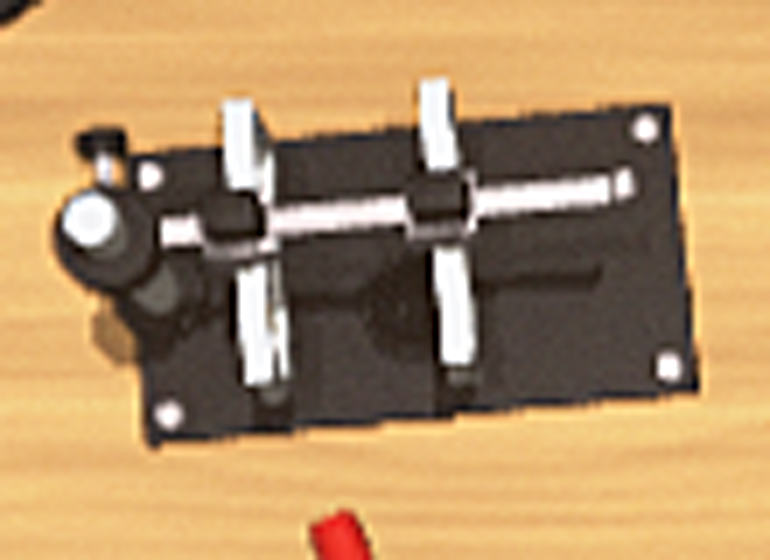

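View pics/c2.png

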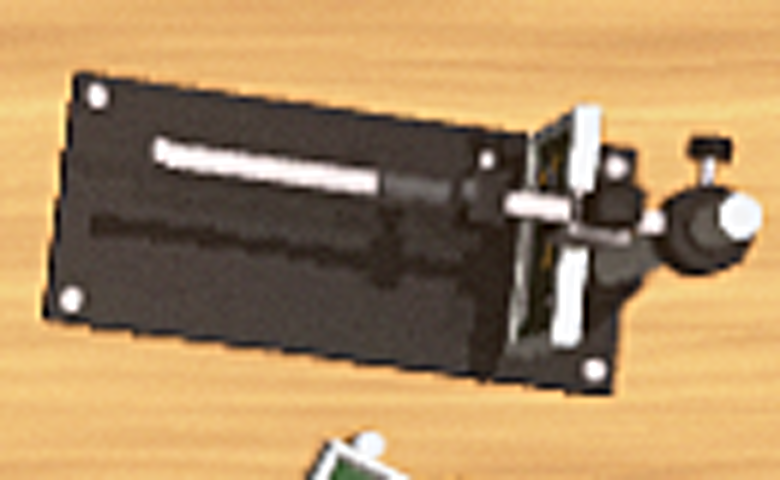

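Run:
```python
from h import *
f1=lambda x,y:(235+(x+.5)/7-.5,165+(y+.5)/7-.5)
f2=lambda x,y:(350+(x+.5)/6-.5,175+(y+.5)/6-.5)
def s(n,p):print(n,p.round(4))
we=atz("top",f1(634,184),.227);wb=atz("top",f1(280,219),.215);wb2=atz("top",f1(600,189),.215)
s("wtip",we);s("w bar",wb);s("w bar2",wb2);d=wb-wb2;print(np.degrees(np.arctan2(-d[0],d[1])))
s("grip",atz("top",f1(442,192),.26));s("parked",atz("top",f1(235,215),.26))
te=atz("top",f2(154,151),.227);tc=atz("top",f2(379,183),.215)
tb=atz("top",f2(185,157),.215)
s("ttip",te);s("tcradlefront",tc);s("tb",tb);d=tb-tc;print(np.degrees(np.arctan2(-d[0],d[1])),np.linalg.norm(te[:2]-tc[:2]))
for n,f,c in(("w",f1,[(122,152),(665,105),(698,390),(150,445)]),("t",f2,[(75,72),(635,148),(612,393),(45,318)])):
    C=np.array([atz("top",f(*q),.01) for q in c]);print(n,C.round(3).tolist(),C.mean(0),[np.linalg.norm(C[i]-C[i-1]).round(3) for i in range(4)])
```

```text
wtip [0.535  0.0783 0.227 ]
w bar [0.5207 0.2359 0.215 ]
w bar2 [0.5346 0.0932 0.215 ]
5.54618293851217
grip [0.526  0.1619 0.26  ]
parked [0.5157 0.2515 0.26  ]
ttip [ 0.5076 -0.0769  0.227 ]
tcradlefront [ 0.4928 -0.1959  0.215 ]
tb [ 0.5062 -0.0945  0.215 ]
-7.511049239508228 0.11992461629496064
w [[0.586, 0.335, 0.01], [0.61, 0.059, 0.01], [0.465, 0.042, 0.01], [0.436, 0.318, 0.01]] [0.52431923 0.18842603 0.01      ] [np.float64(0.15), np.float64(0.277), np.float64(0.146), np.float64(0.277)]
t [[0.585, -0.057, 0.01], [0.541, -0.391, 0.01], [0.395, -0.373, 0.01], [0.439, -0.038, 0.01]] [ 0.49023503 -0.21465783  0.01      ] [np.float64(0.147), np.float64(0.338), np.float64(0.147), np.float64(0.338)]
```

The boxed carrier at top pixel (297,192) is the black-gripped one nearest the free end. The measured base plates come out 146x277 mm and 147x338 mm against 150x280 and 150x340 given. The grip lies on the bar line, 84 mm from the tip. I'll move above it and look with the wrist camera.

Call:
step_arm(targets="1 0.04 -0.04 0.15 0 0 -0.15; 1 0.1 -0.1 0.2 0 0 -0.3;1 0.16 -0.15 0.22 0 0 -0.45;1 0.22 -0.2 0.22 0 0 -0.6;1 0.28 -0.25 0.22 0 0 -0.7;1 0.34 -0.3 0.22 0 0 -0.8;1 0.4 -0.36 0.22 0 0 -0.9;1 0.46 -0.42 0.22 0 0 -0.95;1 0.52 -0.48 0.22 0 0 -0.98;1 0.56 -0.52 0.22 0 0 -1")

```text
clock: 0.98
eef_pos: [0.4649, 0.209, 0.3412]
tool_rot: [0.558, 0.83, -0.0, -0.0]
ft_force: [0.5, 2.0, -0.2]
grip_width: 0.0855
grasp_force: 0.0
```

Call:
step_arm(targets="1 0.04 -0.03 0 0 0 -0.12;1 0.08 -0.06 0 0 0 -0.24;1 0.1 -0.077 0 0 0 -0.32;1 0.105 -0.078 0 0 0 -0.371;1 0.105 -0.078 0 0 0 -0.371;1 0.105 -0.078 0 0 0 -0.371")

```text
clock: 1.48
eef_pos: [0.5163, 0.1715, 0.3408]
tool_rot: [0.672, 0.74, -0.0, -0.0]
ft_force: [-0.4, -0.4, -0.3]
grip_width: 0.0856
grasp_force: 0.0
```

Run:
```python
from h import *
from scipy.spatial.transform import Rotation as R
o=bot.get_obs();print(o["clock"],o["eef_pos"],R.from_quat(o["tool_rot"]).as_matrix().round(4).tolist(),o["ft_force"])
snap("wrist","w1")
G=np.array([.526,.162,.26]);print(proj("wrist",[G,[.535,.0783,.227],[.527,.162,.215]]),K("wrist")[2].round(3).tolist())
```

```text
1.4833 [0.51630315 0.17152421 0.34075521] [[-0.0966, 0.9953, -0.0012], [0.9953, 0.0966, -0.0002], [-0.0001, -0.0012, -1.0]] [-0.44280561 -0.37436088 -0.34966065]
[[331.02967594 224.75594411]
 [329.53585137 300.39993069]
 [330.27792122 206.44863264]] [[0.995, -0.094, -0.026, 0.509], [0.097, 0.954, 0.284, 0.244], [-0.001, -0.285, 0.958, 0.482], [0.0, 0.0, 0.0, 1.0]]
```

View pics/w1.png

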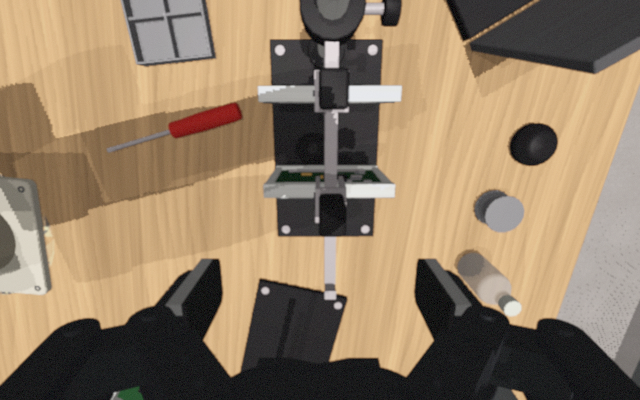

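Wrist view: the carrier's grip is near (331,215), right where projected, with the parked one at (333,90) and the waiting tip at (330,295). I'll enlarge for exact numbers.

Run:
```python
import cv2
a=cv2.imread("pics/w1.png")[160:310,270:410]
cv2.imwrite("pics/w1c.png",cv2.resize(cv2.convertScaleAbs(a,alpha=1.6,beta=15),None,fx=4,fy=4,interpolation=cv2.INTER_CUBIC))
```

```text
(no output)
```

View pics/w1c.png

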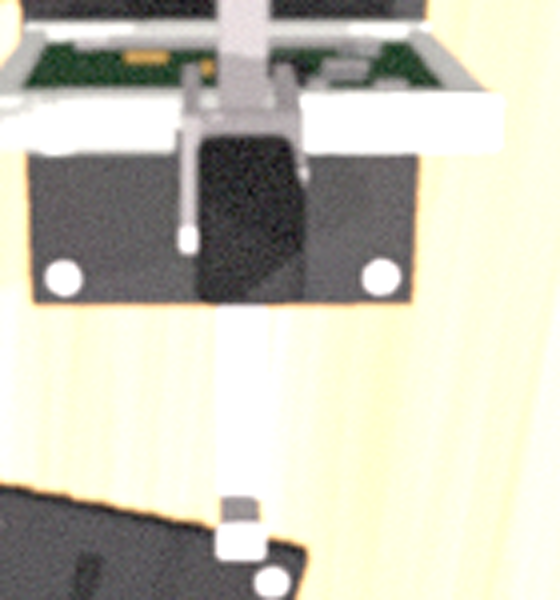

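Run:
```python
from h import *
f=lambda x,y:(270+(x+.5)/4-.5,160+(y+.5)/4-.5)
p=lambda n,q:print(n,q.round(4))
# pose as at that picture (arm held)
p("top -y edge mid",atz("wrist",f(253,303),.260))
p("base +y edge mid",atz("wrist",f(247,135),.220))
p("bar400",atz("wrist",f(243.5,400),.215)); p("bar top",atz("wrist",f(243,60),.215))
p("tip",atz("wrist",f(241,560),.227))
p("tipfoot",atz("wrist",f(240,500),.215))
```

```text
top -y edge mid [0.5282 0.1539 0.26  ]
base +y edge mid [0.5263 0.1749 0.22  ]
bar400 [0.5326 0.1123 0.215 ]
bar top [0.5241 0.1895 0.215 ]
tip [0.5352 0.0791 0.227 ]
tipfoot [0.5345 0.0871 0.215 ]
```

Call:
step_arm(targets="1 0.021 -0.016 -0.04;1 0.021 -0.016 -0.08")

```text
schema error: expected 7 numbers
```

Call:
step_arm(targets="1 0.021 -0.016 -0.05 0 0 0;1 0.021 -0.016 -0.1 0 0 0;1 0.021 -0.016 -0.15 0 0 0;1 0.021 -0.016 -0.19 0 0 0;1 0.021 -0.016 -0.215 0 0 0;1 0.021 -0.016 -0.228 0 0 0;1 0.021 -0.016 -0.228 0 0 0;1 0.021 -0.016 -0.228 0 0 0")

```text
clock: 2.2
eef_pos: [0.5267, 0.1642, 0.2279]
tool_rot: [0.672, 0.741, 0.0, 0.0]
ft_force: [0.5, 0.5, 0.9]
grip_width: 0.0855
grasp_force: 0.0
```

Call:
step_arm(targets="0 0 0 0 0 0 0;0 0 0 0 0 0 0;-0.3 0 0 0 0 0 0;-0.4 0 0 0 0 0 0;-0.5 0 0 0 0 0 0;-0.6 0 0 0 0 0 0;-1 0 0 0 0 0 0;-1 0 0 0 0 0 0;-1 0 0 0 0 0 0;-1 0 0 0 0 0 0")

```text
clock: 3.03
eef_pos: [0.5271, 0.1637, 0.2278]
tool_rot: [0.672, 0.74, 0.0, 0.0]
ft_force: [-0.1, -0.9, 4.2]
grip_width: 0.0189
grasp_force: 59.5
```

Call:
step_arm(targets="-1 0 0 0.008 0 0 0;-1 0 0 0.016 0 0 0;-1 0 0 0.024 0 0 0;-1 0 0 0.032 0 0 0;-1 0 0 0.04 0 0 0;-1 0 0 0.04 0 0 0;-1 0 0 0.04 0 0 0")

```text
clock: 3.62
eef_pos: [0.527, 0.1638, 0.2475]
tool_rot: [0.672, 0.74, 0.0, 0.0]
ft_force: [-0.8, 0.9, -2.8]
grip_width: 0.0193
grasp_force: 58.8
```

Run:
```python
from h import *
o=bot.get_obs();print(o["clock"],o["eef_pos"],o["ft_force"],o["ft_torque"],o["grip_width"])
w=snap("wrist","w2");s=snap("side","s2")
a=cv2.resize(w[150:310,250:430],None,fx=2.2,fy=2.2,interpolation=cv2.INTER_CUBIC);b=cv2.resize(s[160:300,255:355],None,fx=2.5,fy=2.5,interpolation=cv2.INTER_CUBIC)
h=max(a.shape[0],b.shape[0]);c=np.zeros((h,a.shape[1]+b.shape[1],3),np.uint8);c[:a.shape[0],:a.shape[1]]=a;c[:b.shape[0],a.shape[1]:]=b
cv2.imwrite("pics/m2.png",cv2.convertScaleAbs(c,alpha=1.3))
```

```text
3.6167 [0.52703195 0.16379784 0.24753688] [-0.77331128  0.8958967  -2.82465303] [-0.01149675  0.00230651 -0.00741895] 0.01934080185928874
```

View pics/m2.png

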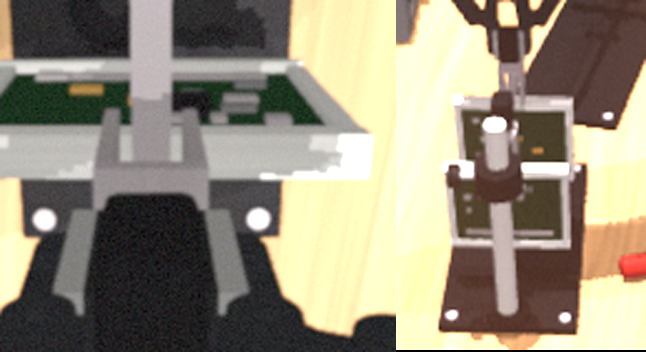

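Lifted 20 mm with a 3 N load and the bar centred between the legs. Now I'll slide off the waiting rail along its axis.

Call:
step_arm(targets="-1 0.001 -0.01 0 0 0 0;-1 0.0029 -0.03 0 0 0 0;-1 0.0058 -0.06 0 0 0 0;-1 0.0088 -0.09 0 0 0 0;-1 0.0117 -0.12 0 0 0 0;-1 0.0146 -0.15 0 0 0 0;-1 0.0175 -0.18 0 0 0 0;-1 0.0205 -0.21 0 0 0 0;-1 0.0224 -0.23 0 0 0 0;-1 0.0234 -0.24 0 0 0 0")

```text
clock: 4.55
eef_pos: [0.5385, 0.0417, 0.2472]
tool_rot: [0.673, 0.74, -0.0, 0.0]
ft_force: [-1.0, -0.1, -3.3]
grip_width: 0.0194
grasp_force: 58.7
```

Run:
```python
from h import *
o=bot.get_obs();print(o["clock"],o["eef_pos"],o["ft_force"],o["ft_torque"])
P=[[.5076,-.0769,.227],[.5062,-.0945,.215],[.4928,-.1959,.215],[.535,.079,.227]]
uv=proj("side",P);print(uv,proj("top",P))
s=snap("side","s3");t=snap("top","t3")
u,v=np.round(uv[0]).astype(int)
a=cv2.resize(s[v-45:v+45,u-30:u+30],None,fx=6,fy=6,interpolation=cv2.INTER_CUBIC)
b=cv2.resize(t[165:255,345:415],None,fx=6,fy=6,interpolation=cv2.INTER_CUBIC);print(u,v)
cv2.imwrite("pics/m3.png",np.hstack([a,b]))
```

```text
4.55 [0.53850962 0.04172726 0.24721109] [-0.99190106 -0.11609286 -3.29490831] [-0.00081797 -0.00101626  0.04306599]
[[321.45399956 143.45307272]
 [322.87011549 144.00631679]
 [331.6800383  128.54903875]
 [303.29391474 170.72114408]] [[375.25520017 199.73682208]
 [380.42657211 200.73575432]
 [412.75174532 205.07768294]
 [324.90583933 190.84134049]]
321 143
```

View pics/m3.png

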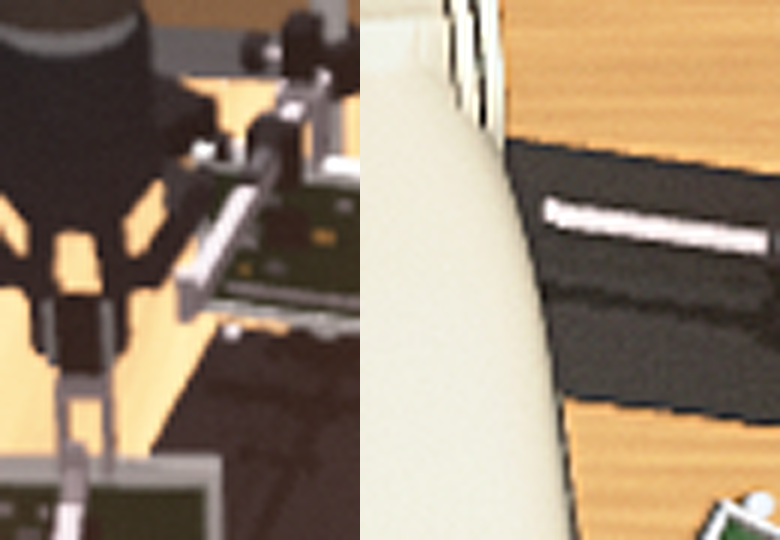

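Side view: the test rail's lug is at about crop (190,265), i.e. pixel (322.7,142), within ~1.2 px of the top-view prediction. The carrier hangs level past the waiting tip. I'll check the bar line numerically.

Run:
```python
from h import *
def fit(n,img,A,B,ts,half,horiz):
    im=cv2.imread(img).astype(float).min(2); out=[]
    A,B=np.array(A),np.array(B)
    for t in ts:
        X=A+t*(B-A); u,v=proj(n,X)[0]
        if horiz: c=np.arange(int(v)-half,int(v)+half+1);w=im[c,int(round(u))];m=v
        else: c=np.arange(int(u)-half,int(u)+half+1);w=im[int(round(v)),c];m=u
        out.append((round(u,1),round(v,1),w.astype(int).tolist(),int(c[0])))
    return out
tA,tB=[.5062,-.0945,.215],[.4928,-.1959,.215]
for n,i,h in(("top","pics/t3.png",1),("side","pics/s3.png",0)):
    print(n)
    for r in fit(n,i,tA,tB,[.0,.2,.4,.6,.8],7,h):print(r)
wA,wB=[.5346,.0932,.215],[.5285,.146,.215]
for n,i,h in(("top","pics/top0.png",1),("side","pics/side0.png",0)):
    print(n,"W")
    for r in fit(n,i,wA,wB,[.1,.4,.7],7,h):print(r)
```

```text
top
(np.float64(380.4), np.float64(200.7), [61, 61, 59, 60, 53, 37, 175, 251, 248, 220, 79, 50, 52, 50, 60], 193)
(np.float64(386.9), np.float64(201.6), [55, 56, 62, 58, 58, 35, 174, 249, 247, 220, 74, 46, 57, 55, 56], 194)
(np.float64(393.4), np.float64(202.5), [60, 60, 57, 56, 46, 61, 188, 247, 248, 212, 32, 49, 56, 52, 50], 195)
(np.float64(399.8), np.float64(203.3), [56, 58, 60, 54, 49, 66, 185, 246, 245, 209, 36, 49, 54, 55, 54], 196)
(np.float64(406.3), np.float64(204.2), [58, 54, 53, 53, 50, 82, 191, 246, 230, 157, 36, 46, 48, 51, 41], 197)
side
(np.float64(322.9), np.float64(144.0), [36, 35, 37, 63, 118, 152, 170, 168, 185, 213, 162, 96, 78, 50, 44], 315)
(np.float64(324.7), np.float64(140.8), [40, 35, 41, 87, 155, 185, 221, 240, 241, 218, 129, 94, 66, 34, 33], 317)
(np.float64(326.5), np.float64(137.6), [37, 35, 41, 93, 148, 167, 227, 242, 238, 198, 109, 95, 94, 103, 88], 319)
(np.float64(328.3), np.float64(134.5), [37, 38, 46, 92, 108, 122, 229, 242, 234, 161, 96, 88, 68, 46, 31], 321)
(np.float64(330.0), np.float64(131.5), [36, 39, 36, 36, 36, 43, 147, 235, 241, 229, 128, 93, 70, 50, 48], 322)
top W
(np.float64(318.6), np.float64(191.8), [55, 56, 54, 57, 50, 41, 143, 241, 252, 233, 125, 48, 55, 63, 57], 184)
(np.float64(313.5), np.float64(192.3), [57, 56, 57, 50, 50, 62, 202, 253, 244, 173, 34, 55, 57, 59, 54], 185)
(np.float64(308.4), np.float64(192.9), [54, 55, 55, 60, 56, 40, 143, 240, 250, 235, 125, 46, 58, 61, 56], 185)
side W
(np.float64(302.6), np.float64(178.1), [154, 135, 55, 49, 47, 49, 50, 46, 56, 102, 149, 160, 157, 157, 164], 295)
(np.float64(302.2), np.float64(181.4), [143, 86, 45, 41, 43, 43, 44, 41, 38, 60, 125, 161, 159, 165, 170], 295)
(np.float64(301.8), np.float64(184.7), [155, 148, 103, 33, 34, 35, 34, 33, 34, 32, 68, 136, 161, 163, 132], 294)
```

The top and side views agree within about 1 mm on the test bar. Next I'll align with the test rail, 35 mm in front of its tip.

Call:
step_arm(targets="-1 -0.002 -0.008 0 0 0 -0.015;-1 -0.007 -0.025 0 0 0 -0.045;-1 -0.014 -0.045 0.001 0 0 -0.08;-1 -0.021 -0.068 0.001 0 0 -0.12;-1 -0.028 -0.092 0.001 0 0 -0.165;-1 -0.035 -0.116 0.001 0 0 -0.21;-1 -0.042 -0.138 0.001 0 0 -0.25;-1 -0.047 -0.155 0.001 0 0 -0.28;-1 -0.05 -0.166 0.001 0 0 -0.2944;-1 -0.0502 -0.1674 0.001 0 0 -0.2944")

```text
clock: 5.48
eef_pos: [0.5131, -0.0413, 0.2479]
tool_rot: [0.754, 0.657, -0.0, 0.0]
ft_force: [0.3, 0.2, -3.6]
grip_width: 0.0194
grasp_force: 58.7
```

Run:
```python
from h import *
from scipy.spatial.transform import Rotation as R
o=bot.get_obs();p=o["eef_pos"];print(o["clock"],p,o["ft_force"],o["ft_torque"]);M=R.from_quat(o["tool_rot"]).as_matrix();print(np.degrees(np.arctan2(M[1,1],M[0,1])),M[:,2])
print("lateral err x", p[0]-(.5009+(p[1]+.135)*.135))
s=snap("side","s4");t=snap("top","t4")
a=cv2.resize(s[85:205,270:380],None,fx=5,fy=5,interpolation=cv2.INTER_CUBIC)
cv2.imwrite("pics/m4.png",cv2.convertScaleAbs(a,alpha=1.2))
```

```text
5.4833 [ 0.51313696 -0.04131715  0.2479086 ] [ 0.30073793  0.23737033 -3.55042705] [ 0.03903535 -0.03507642  0.04246002]
-7.88287032957436 [ 8.16360980e-05 -2.02518562e-04 -9.99999976e-01]
lateral err x -0.0004102277542881172
```

View pics/m4.png

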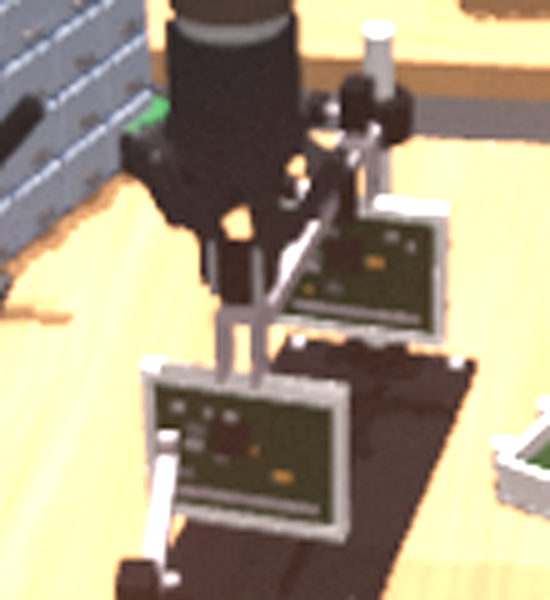

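Side view: the carrier is level with the test bar's tip just ahead of the yoke opening. I'll thread it slowly and watch the forces.

Call:
step_arm(targets="-1 -0.0003 -0.006 0 0 0 0;-1 -0.001 -0.014 0 0 0 0;-1 -0.002 -0.022 0 0 0 0;-1 -0.003 -0.03 0 0 0 0;-1 -0.004 -0.038 0 0 0 0;-1 -0.0053 -0.046 0 0 0 0;-1 -0.0065 -0.054 0 0 0 0;-1 -0.0072 -0.06 0 0 0 0")

```text
clock: 6.25
eef_pos: [0.5097, -0.0705, 0.2478]
tool_rot: [0.753, 0.658, -0.0, -0.0]
ft_force: [-0.1, -0.1, -3.4]
grip_width: 0.0188
grasp_force: 58.7
```

Call:
step_arm(targets="-1 -0.0012 -0.009 0 0 0 0;-1 -0.0024 -0.018 0 0 0 0;-1 -0.0036 -0.027 0 0 0 0;-1 -0.0048 -0.036 0 0 0 0;-1 -0.006 -0.045 0 0 0 0")

```text
clock: 6.67
eef_pos: [0.5068, -0.0929, 0.2478]
tool_rot: [0.753, 0.658, -0.0, 0.0]
ft_force: [-0.2, -0.4, -3.6]
grip_width: 0.0192
grasp_force: 58.7
```

Run:
```python
from h import *
o=bot.get_obs();p=o["eef_pos"];print(o["clock"],p,o["ft_force"],o["ft_torque"])
print("lateral err x", p[0]-(.5009+(p[1]+.135)*.135))
w=snap("wrist","w5")
```

```text
6.6667 [ 0.50681025 -0.09294187  0.24777594] [-0.22240578 -0.43200538 -3.56140768] [-0.06427691 -0.03162246 -0.00825819]
lateral err x 0.00023239708751798815
```

View pics/w5.png

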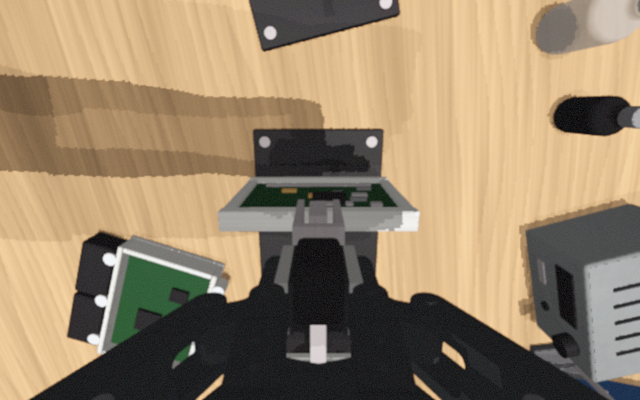

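Wrist view: the bar tip at (319,212) is centred between the yoke legs at 297 and 343, so the carrier is threaded cleanly. I'll move on to just before the cradle, predicted front y ≈ -0.196.

Call:
step_arm(targets="-1 -0.0013 -0.01 0 0 0 0;-1 -0.0035 -0.026 0 0 0 0;-1 -0.006 -0.044 0 0 0 0;-1 -0.0085 -0.062 0 0 0 0;-1 -0.011 -0.08 0 0 0 0;-1 -0.0135 -0.098 -0.001 0 0 0;-1 -0.016 -0.116 -0.002 0 0 0;-1 -0.0185 -0.134 -0.003 0 0 0;-1 -0.0205 -0.148 -0.003 0 0 0;-1 -0.0212 -0.154 -0.003 0 0 0")

```text
clock: 7.55
eef_pos: [0.496, -0.1708, 0.2462]
tool_rot: [0.754, 0.657, -0.0, 0.0]
ft_force: [-1.0, -0.3, -3.0]
grip_width: 0.0192
grasp_force: 58.7
```

Call:
step_arm(targets="-1 -0.0006 -0.005 0 0 0 0;-1 -0.0017 -0.013 0 0 0 0;-1 -0.0029 -0.022 0 0 0 0;-1 -0.0041 -0.031 0 0 0 0;-1 -0.0053 -0.04 0 0 0 0;-1 -0.0066 -0.049 0 0 0 0;-1 -0.0078 -0.058 0 0 0 0;-1 -0.009 -0.067 0 0 0 0;-1 -0.0103 -0.076 0 0 0 0;-1 -0.0108 -0.08 0 0 0 0")

```text
clock: 8.38
eef_pos: [0.4907, -0.2102, 0.2463]
tool_rot: [0.753, 0.658, -0.0, 0.0]
ft_force: [0.5, 0.0, -3.1]
grip_width: 0.0192
grasp_force: 58.7
```

No contact over the lug. Now I'll feel for the back wall.

Call:
step_arm(targets="-1 -0.0003 -0.002 0 0 0 0;-1 -0.0005 -0.004 0 0 0 0;-1 -0.0008 -0.006 0 0 0 0;-1 -0.0011 -0.008 0 0 0 0;-1 -0.0014 -0.01 0 0 0 0;-1 -0.0016 -0.012 0 0 0 0")

```text
clock: 8.88
eef_pos: [0.4901, -0.2154, 0.2463]
tool_rot: [0.753, 0.658, 0.0, 0.0]
ft_force: [1.0, -0.3, -3.1]
grip_width: 0.0191
grasp_force: 58.7
```

Call:
step_arm(targets="-1 -0.0002 -0.0015 0 0 0 0;-1 -0.0004 -0.003 0 0 0 0;-1 -0.0004 -0.003 0 0 0 0")

```text
clock: 9.13
eef_pos: [0.4899, -0.2171, 0.2463]
tool_rot: [0.753, 0.658, -0.0, 0.0]
ft_force: [0.6, -0.4, -2.3]
grip_width: 0.0195
grasp_force: 58.7
```

Call:
step_arm(targets="-1 -0.0002 -0.0015 0 0 0 0;-1 -0.0004 -0.003 0 0 0 0;-1 -0.0004 -0.003 0 0 0 0")

```text
clock: 9.38
eef_pos: [0.4897, -0.2186, 0.2463]
tool_rot: [0.753, 0.658, -0.0, 0.0]
ft_force: [0.6, 0.4, -3.1]
grip_width: 0.0192
grasp_force: 58.7
```

Call:
step_arm(targets="-1 -0.0002 -0.0015 0 0 0 0;-1 -0.0004 -0.003 0 0 0 0;-1 -0.0004 -0.003 0 0 0 0")

```text
clock: 9.63
eef_pos: [0.4896, -0.219, 0.2463]
tool_rot: [0.753, 0.658, 0.001, -0.001]
ft_force: [0.4, 3.5, -2.0]
grip_width: 0.0193
grasp_force: 58.7
```

Call:
step_arm(targets="-1 -0.0002 -0.0015 0 0 0 0;-1 -0.0004 -0.003 0 0 0 0;-1 -0.0004 -0.003 0 0 0 0")

```text
clock: 9.88
eef_pos: [0.4895, -0.2192, 0.2463]
tool_rot: [0.753, 0.658, 0.002, -0.002]
ft_force: [0.8, 8.2, -0.8]
grip_width: 0.0193
grasp_force: 58.8
```

Contact with the back wall is at y ≈ -0.2189. I'll back off by 2 mm to centre the 30 mm plate in the 34 mm pocket.

Call:
step_arm(targets="-1 0.0006 0.005 0 0 0 0;-1 0.0012 0.0095 0 0 0 0;-1 0.0012 0.0095 0 0 0 0;-1 0.0012 0.0095 0 0 0 0")

```text
clock: 10.22
eef_pos: [0.4898, -0.2171, 0.2463]
tool_rot: [0.753, 0.658, -0.0, 0.0]
ft_force: [-0.3, 0.7, -3.8]
grip_width: 0.0192
grasp_force: 58.8
```

Run:
```python
from h import *
from scipy.spatial.transform import Rotation as R
o=bot.get_obs();p=o["eef_pos"];print(p,o["ft_force"],o["ft_torque"]);print(R.from_quat(o["tool_rot"]).as_matrix()[:,2])
print("lat", p[0]-(.5009+(p[1]+.135)*.135))
```

```text
[ 0.4898214  -0.21711009  0.2462719 ] [-0.32758934  0.68105442 -3.79619774] [-0.03313012 -0.00368607 -0.05141818]
[-1.53281784e-04 -9.71335358e-04 -9.99999517e-01]
lat 6.263151271446166e-06
```

Call:
step_arm(targets="-1 0 0.0003 -0.005 0 0 0;-1 0 0.0003 -0.01 0 0 0;-1 0 0.0003 -0.014 0 0 0;-1 0 0.0003 -0.018 0 0 0;-1 0 0.0003 -0.018 0 0 0")

```text
clock: 10.63
eef_pos: [0.4895, -0.2165, 0.2365]
tool_rot: [0.753, 0.658, -0.0, -0.001]
ft_force: [0.4, -0.1, -3.4]
grip_width: 0.0188
grasp_force: 58.7
```

Call:
step_arm(targets="-1 0 0 -0.0015 0 0 0;-1 0 0 -0.003 0 0 0;-1 0 0 -0.0045 0 0 0;-1 0 0 -0.006 0 0 0;-1 0 0 -0.006 0 0 0")

```text
clock: 11.05
eef_pos: [0.4898, -0.2165, 0.2341]
tool_rot: [0.753, 0.658, -0.0, -0.0]
ft_force: [-0.7, 0.4, -3.7]
grip_width: 0.0196
grasp_force: 58.7
```

Call:
step_arm(targets="-1 0 0 -0.0012 0 0 0;-1 0 0 -0.0024 0 0 0;-1 0 0 -0.003 0 0 0;-1 0 0 -0.003 0 0 0")

```text
clock: 11.38
eef_pos: [0.4898, -0.2165, 0.2327]
tool_rot: [0.753, 0.658, -0.0, -0.0]
ft_force: [-0.4, -0.3, -3.1]
grip_width: 0.019
grasp_force: 58.7
```

Lift is now about 5 mm, so the plate is past the lug top and into the pocket. The floor should be about 1 mm lower.

Call:
step_arm(targets="-1 0 0 -0.001 0 0 0;-1 0 0 -0.002 0 0 0;-1 0 0 -0.002 0 0 0")

```text
clock: 11.63
eef_pos: [0.4899, -0.2166, 0.2318]
tool_rot: [0.753, 0.658, 0.0, 0.0]
ft_force: [0.0, 0.1, -3.1]
grip_width: 0.0187
grasp_force: 58.9
```

Call:
step_arm(targets="-1 0 0 -0.001 0 0 0;-1 0 0 -0.0015 0 0 0;-1 0 0 -0.0015 0 0 0")

```text
clock: 11.88
eef_pos: [0.4899, -0.2166, 0.2317]
tool_rot: [0.753, 0.658, 0.0, 0.0]
ft_force: [-2.1, -0.0, 2.6]
grip_width: 0.019
grasp_force: 59.4
```

Seated at the expected floor height with a net +2.6 N. Releasing.

Call:
step_arm(targets="-0.4 0 0 0 0 0 0;-0.3 0 0 0 0 0 0;-0.2 0 0 0 0 0 0;0 0 0 0 0 0 0;0 0 0 0 0 0 0;0 0 0 0 0 0 0")

```text
clock: 12.38
eef_pos: [0.4899, -0.2166, 0.231]
tool_rot: [0.753, 0.658, 0.0, 0.0]
ft_force: [0.3, 0.6, 1.1]
grip_width: 0.0428
grasp_force: 0.0
```

Call:
step_arm(targets="0 0 0 0.01 0 0 0;0 0 0 0.03 0 0 0;0 0 0 0.06 0 0 0;0 0 0 0.1 0 0 0;0 0 0 0.15 0 0 0;0 0 0 0.2 0 0 0;0 0 0 0.26 0 0 0;0 0 0 0.3 0 0 0;0 0 0 0.3 0 0 0")

```text
clock: 13.13
eef_pos: [0.4912, -0.2171, 0.3872]
tool_rot: [0.753, 0.658, 0.002, 0.005]
ft_force: [-1.1, 0.5, 0.2]
grip_width: 0.0425
grasp_force: 0.0
```

Run:
```python
from h import *
o=bot.get_obs();print(o["clock"],o["eef_pos"],o["ft_force"],o["grip_width"])
w=snap("wrist","w9");snap("side","s9")
g=np.array([.4899,-.2166,0]);d=np.array([.134,.991,0]);x=np.array([.991,-.134,0])
# expected grip top corners if level and seated: z=.264
C=[g+[0,0,.264]+a*.010*x+b*.013*d for a in(-1,1) for b in(-1,1)]
uv=proj("wrist",C);print(uv.round(1).tolist())
m=cv2.fillConvexPoly(np.zeros(w.shape[:2],np.uint8),cv2.convexHull(uv.astype(np.float32)).astype(int),1)
print("mean brightness inside",w.min(2)[m>0].mean(),w.max(2)[m>0].max())
# frame top edge ends, z=.219-.044
F=[g+[0,0,.175]+a*.065*x for a in(-1,1)];print("frame ends",proj("wrist",F).round(1).tolist(),proj("side",F).round(1).tolist())
```

```text
13.1333 [ 0.49116155 -0.21714094  0.38723938] [-1.12482856  0.4952255   0.24538036] 0.04245052782223963
[[305.3, 211.2], [305.0, 180.7], [329.3, 211.1], [329.6, 180.7]]
mean brightness inside 45.302696078431374 201
frame ends [[257.2, 174.3], [377.2, 174.2]] [[352.6, 138.7], [314.8, 134.0]]
```

I've used all ten views, so I'll check the seating numerically: grip extents and frame rows against prediction.

Run:
```python
from h import *
w=cv2.imread("pics/w9.png").min(2)
for r in range(140,224,6): print(r,w[r,246:390:4].tolist())
g=np.array([.4899,-.2166,0]);d=np.array([.134,.991,0]);x=np.array([.991,-.134,0])
for z,n in((.260,"plain bar rest"),(.264,"seated"),(.27,"on lug")):
    print(n,proj("wrist",[g+[0,0,z]+s*.013*d for s in(-1,1)]).round(1).tolist(), proj("wrist",[g+[0,0,z-.264+.224]+.013*d]).round(1).tolist())
for s in(-.007,.007): print("frame edge",proj("wrist",[g+[0,0,.175]+a*.05*x+s*d for a in(-1,1)]).round(1).tolist())
```

```text
140 [78, 82, 86, 75, 88, 81, 37, 30, 36, 30, 29, 39, 40, 36, 38, 33, 122, 148, 147, 29, 39, 37, 32, 59, 62, 62, 69, 62, 64, 97, 150, 155, 148, 145, 146, 149]
146 [131, 89, 82, 82, 85, 81, 34, 41, 32, 33, 35, 29, 30, 28, 23, 35, 122, 148, 148, 33, 33, 38, 34, 38, 36, 38, 39, 49, 66, 116, 156, 156, 145, 144, 147, 150]
152 [134, 130, 144, 134, 139, 94, 61, 66, 70, 70, 71, 73, 72, 71, 73, 76, 128, 147, 148, 71, 70, 71, 76, 80, 77, 79, 80, 89, 96, 129, 154, 156, 146, 147, 147, 149]
158 [135, 130, 137, 136, 133, 125, 118, 48, 32, 90, 92, 88, 89, 90, 81, 84, 111, 140, 140, 79, 84, 80, 81, 77, 88, 104, 76, 32, 98, 121, 144, 156, 145, 149, 147, 146]
164 [135, 130, 136, 137, 118, 116, 50, 48, 52, 48, 50, 47, 58, 57, 78, 90, 55, 64, 58, 101, 95, 55, 100, 80, 79, 69, 98, 85, 54, 89, 120, 128, 143, 151, 142, 150]
170 [138, 136, 133, 170, 168, 169, 169, 170, 170, 168, 169, 169, 169, 167, 148, 125, 111, 108, 110, 109, 116, 159, 245, 168, 167, 166, 165, 237, 248, 248, 248, 247, 221, 155, 146, 151]
176 [140, 134, 133, 167, 171, 168, 169, 167, 168, 168, 170, 168, 167, 169, 134, 20, 24, 21, 26, 19, 82,
[... 799 characters left out ...]
22, 34, 29, 37, 23, 17, 13, 24, 24, 33, 27, 32, 57, 55, 164, 161, 158, 151, 149, 146, 150]
212 [149, 151, 158, 155, 152, 160, 130, 58, 52, 48, 50, 46, 51, 40, 60, 67, 82, 107, 111, 75, 70, 131, 207, 204, 51, 56, 47, 59, 66, 166, 159, 156, 148, 148, 143, 144]
218 [149, 149, 159, 154, 154, 162, 135, 155, 161, 159, 159, 162, 165, 159, 52, 57, 55, 62, 64, 66, 71, 87, 136, 127, 38, 43, 136, 149, 169, 167, 158, 158, 150, 151, 145, 147]
plain bar rest [[317.3, 209.7], [317.3, 179.6]] [[317.2, 170.3]]
seated [[317.3, 211.2], [317.3, 180.7]] [[317.2, 171.2]]
on lug [[317.3, 213.4], [317.3, 182.4]] [[317.2, 172.4]]
frame edge [[271.4, 180.6], [363.1, 180.5]]
frame edge [[270.8, 167.9], [363.6, 167.8]]
```

Both frame halves lie at rows 168–180 as predicted, and the grip spans about 171–211, so the carrier is seated level. The gripper is clear.

```bash
python3 -c "
from workcell import bot
print(bot.job_done())"
```

```text
the job is handed in; nothing more can be done
None
```

The carrier now sits level in the cradle's pocket on the test rail, released with the gripper clear, and the job was handed in at about 13 s; I checked the seating from the wrist image numbers but did not re-check the other two carriers.

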